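# Clamp a metal disc in the thickness gauge with the ratchet cap

### The job

Slide the aluminium disc along the gauge's steel base until it rests against both stop pins, then turn the ratchet cap on top (not the drum below it) clockwise until the spindle is down on the disc and the cap's clutch slips. Stop within an eighth of a turn of its first slipping, then let go; do not press down on the spindle as you turn, leave the disc clamped against the pins, and leave the other things on the bench alone.

Things in the scene. Friction and masses are not known exactly. Their poses are not given: they have to be found in the camera images.
- base: Steel base plate of the bench gauge, fixed, 30 mm high, 190 wide (y), from x = -110 (open front) to +130 mm. Origin at bench height straight below the spindle axis. Its x points from the front to the round column (28 mm thick, 128 high, at x = +105). Two stop pins, 12 mm thick, 14 tall, stand on it at x = +60, y = +54 and -54 mm.
- head: Grey arm, 36 mm wide (38 round at the spindle), fixed on the column and overhanging the base to the spindle. Its origin lies on the spindle axis, 77 mm below its underside and 113 mm below its top; the origin lies 2 to 8 mm above the bench, for the arm is clamped at a different height each time.
- disc: Round aluminium disc, 150 mm across and 8 mm thick, about 0.4 kg, lying loose and flat on the base, its front part sticking out over the base's front edge. Origin at the centre of its underside.
- home (a point): Point on the top face of the base (30 mm above the bench) straight below the spindle. The disc's centre lies here when the disc rests against both pins; axes as the base.
- spindle: Vertical steel spindle, 12 mm thick with a ball foot, which does not turn. It carries the drum and the cap and goes straight down 4 mm per radian as the drum is turned clockwise seen from above (multi-start thread). Origin on its axis, just under the drum, 66 mm below cap_grip; the gap between its foot and the disc is a few mm (2 to 8) and is not known exactly. It stays where it is left.
- drum: The broad bright knurled sleeve below the cap, 46 mm across and 36 mm tall, which the cap carries along. It is fixed to the thread: turned directly it has no force limit. Turning it freely takes 0.11 N m. Origin on its axis, 8 mm below its lower rim.
- cap (a joint): Slip of the cap's clutch: angle of the cap relative to the drum, rad, 0 at the start, growing clockwise seen from above. It stays 0 while the cap carries the drum along (0.11 N m). Once the spindle bears on the disc the torque rises, the drum stops and the clutch slips smoothly at 0.20 N m, pressing the disc with 25 to 32 N; pushing the cap down adds to that.
- cap_grip (a point): Centre of the ratchet cap, the dark round fluted knob, 32 mm across and 38 mm tall, standing on top of the drum; it reaches from 19 mm below to 19 mm above this point, and the drum's top is 22 mm below it. It sinks with the spindle, 4 mm per radian.
- snips: Dark tin snips, 260 mm long, lying on the bench to the left; to be left alone. Origin below the pivot.
- offcut_a: Flat aluminium offcut, about 100 by 55 by 4 mm, on the bench to the right; to be left alone. Origin at the centre of its underside.
- offcut_b: Flat aluminium offcut, about 70 by 80 by 4 mm, on the bench to the right; to be left alone. Origin at the centre of its underside.
Things that resemble listed ones, but are neither listed nor needed, are in the scene too. What is shaped like the disc but black or turquoise is not meant.

How it is judged:
By the outcome, as a careful person would: the job done as asked, in the order asked, and still so for the second after the job is handed in, with the robot touching nothing.
It also fails if it takes over 72 s, if anything falls off the work surface, if the arm or the gripper's body presses on something with over 40 N, if the wrist force passes 120 N, or if a joint passes its speed limit or range.

### The arm

A 6-joint arm with a two-finger parallel gripper is mounted at the origin on the work surface. World frame = base frame: x ahead of the robot, y to its left, z up, the work surface at z = 0. Lengths are in m, angles in degrees, forces in N, time in s.
With the tool pointing down it reaches from about 0.25 to 0.725 m from the base axis. Payload 9.7 kg.
Tool frame: the origin (TCP) lies at the very end of the fingers, on their centre line; the grasp point (between the pads) lies 19 mm behind it (bot.grip_point_offset is the distance from the TCP to the grasp point, in m); y points along the fingers, x is the direction in which the jaws open and shut, and the axes are right-handed (so a half turn about y gives the same grasp; the last joint's range is limited). The gripper opens to 85 mm and grips with 20 to 120 N. Pads are 22 mm wide; open, the fingers measure 114 mm over their backs; the gripper's body (76 mm by 85 mm) begins 54 mm behind the grasp point. The pads swing forward as they close: fully open they stand 13 mm farther back than shut.
Start: joints at [74.656, 4.979, 10.078, 95.1, 0, 90], TCP at [0.146, 0.53, 0.231] pointing down, gripper open.
Joint ranges: [-179.16, 179.16], [-48.56, 103.87], [-65.8, 70.77], [-126.05, 130.52], [-82.76, 87.17], [-180, 180]. Speed limits (degrees/s): [127.2, 127.2, 147.25, 180, 180, 180].

### API

Orientations are given as [roll, pitch, yaw] about the fixed x, y, z axes, in that order (R = Rz(yaw) Ry(pitch) Rx(roll)).
In Python, from workcell import bot gives the robot as it stands.
- The arm moves only by the shell command python3 -m inch 'ROWS' [FORCE]. ROWS is JSON, a list of rows, each a list of 3 entries, a list of its own where there are three numbers: the shift along the tool's x, y, z in mm, then the turn, a rotation vector about the tool's x, y, z in rad, then the finger opening in mm, from 0 to 85.4. In form: [[[x, y, z], [ax, ay, az], grip], ...]. A call has 1 to 20 rows; each row is the pose to reach, as a shift and turn from the pose measured when the call began, along the tool's axes at that moment; what a row does not reach only later rows make up. A row lasts 1/10 s, in which the tool goes at most 50 mm and 8.59 degrees, less where a joint would pass 70% of its speed; a pose out of reach is approached as far as the arm can. A call with a gripper value outside its range is refused whole. The fingers move at their own pace and stop on an object; FORCE is the grip in N (left out, the last holds). Time passes only in rows, so rows that repeat a pose let the fingers close. It gives the time, the measured TCP pose, the force and the opening at its end, in the units of the state.
- bot.get_obs(): the state, without advancing time (a new reading comes with each control period).
- bot.camera(name): name is "scene" or "top" or "wrist"; returns a dict with "frame" (420x560x3 uint8, red, green, blue), "mtx" (3x3 intrinsics, pixels), "origin" and "orientation" of the camera in the world. Camera axes: x right, y down, z forward; pixel columns grow to the right and rows downward; lengths in m; the calibration is good to about 2 mm. A picture is of the moment at which its call begins. There is no depth.
- bot.job_done(): hands the job in, once; it reports no verdict.
Trained networks look in a picture, given as the dict that the camera call returned (one of the last four; its "shot" number tells which), for a name from the list of things; names that differ only in an ending like _2 or _b are one class to them, and where a whole thing is asked for, a point or a joint stands for the part that bears it (a point fixed in the world has none). Each returns a list of dicts, best first, with "confidence" (0 to 1); they miss things now and then, are a little off and sometimes report something else, mostly with a low value. They report only what shows in the picture. A call takes as long as a camera call. They do not tell look-alikes from the thing itself.
- bot.search_frame(picture, name): "box" ([left, top, right, bottom] in pixels, round what is visible of it).
- bot.cut_out(picture, name): "region" (420x560 bool, what is visible of it) and "box" ([left, top, right, bottom] in pixels, round what is visible of it).
The state is a dict: "time": time; "q": joint angles; "qd": joint speeds; "joint_efforts": joint torques, N m; "ee_pos": TCP position; "tcp_rot": TCP orientation; "wrist_force": force on the tool from outside, world axes, zero at the start; "torque": the same for the moment, N m; "opening": finger opening in m.
Only numpy, scipy, OpenCV 4.12 (cv2) and the standard library are available. Lean on these libraries where they do the work, as an engineer would, in place of code of your own. Each camera call takes 0.05 s, during which the arm holds its last target. There are 200 camera calls.

## Working session

There is one attempt and no reset: what is moved stays moved. The work goes in short steps, Python scripts to look and compute and a shell command to move; the robot and the scene stay as the last step left them, time stands still between calls to the robot, and variables do not carry over. Pictures are saved under pics/ and viewed, about 8 in all and at most 12, crops included, and the job is handed in when it is done.

```bash
mkdir -p pics; ls; cat > h.py <<'E'
import numpy as np, cv2
from workcell import bot
from scipy.spatial.transform import Rotation as R
def cam(n): return bot.camera(n)
def rot(o):
    o=np.array(o,float)
    return o if o.shape==(3,3) else R.from_euler('xyz',o,degrees=True).as_matrix()
def ray(p,uv):
    d=rot(p['orientation'])@np.linalg.inv(p['mtx'])@np.array([uv[0],uv[1],1.])
    return np.array(p['origin']),d
def onz(p,uv,z):
    o,d=ray(p,uv); return o+d*(z-o[2])/d[2]
def proj(p,X):
    c=(np.atleast_2d(X)-np.array(p['origin']))@rot(p['orientation'])
    q=c@np.array(p['mtx']).T; return q[:,:2]/q[:,2:]
def save(p,n): cv2.imwrite('pics/'+n,cv2.cvtColor(p['frame'],cv2.COLOR_RGB2BGR))
E
python3 - <<'E'
from h import *
print(bot.get_obs())
for n in ('top','scene'):
    p=cam(n); save(p,n+'1.png'); print(n,p['origin'],p['orientation'],p['mtx'])
    for k in ('disc','base','head','drum','cap','spindle','snips','offcut_a'):
        print(k,[(np.round(d['box']).tolist(),round(d['confidence'],2)) for d in bot.search_frame(p,k)][:4])
E
```

```text
pics
{'time': 0.0, 'q': array([7.46569434e+01, 5.01149405e+00, 1.00355692e+01, 9.51006185e+01,
       5.16419746e-04, 9.00016795e+01]), 'qd': array([ 0.0882115 , -0.04443851, -0.11700403, -0.05642921,  0.02651852,
       -0.02159123]), 'joint_efforts': array([-9.76637202e-04, -5.20390463e+01,  4.64798355e+01,  1.62575272e-02,
        4.03416095e-06, -8.15548162e-06]), 'ee_pos': array([0.14546544, 0.53017615, 0.23058929]), 'tcp_rot': array([-8.99994858e+01,  7.65434003e-02,  7.46552639e+01]), 'wrist_force': array([-0.41170902,  0.41933441,  0.33331861]), 'torque': array([ 0.00611827, -0.03619566, -0.00408171]), 'opening': 0.08555662388224974}
top [0.42818728 0.00923188 1.02578893] [-176.21268419   -0.98847069  -91.27893211] [[395.98793693   0.         281.60855236]
 [  0.         395.98793693 211.50580793]
 [  0.           0.           1.        ]]
disc [([318.0, 145.0, 376.0, 202.0], 0.9), ([209.0, 249.0, 271.0, 308.0], 0.88), ([214.0, 172.0, 272.0, 229.0], 0.59)]
base [([200.0, 114.0, 280.0, 216.0], 0.98)]
head [([222.0, 111.0, 250.0, 172.0], 0.94), ([397.0, 166.0, 430.0, 203.0], 0.
[... 441 characters left out ...]
.0, 203.0], 0.64)]
scene [1.22316531 0.02914015 1.09565149] [-143.3454239    -0.15982787   90.85006749] [[493.01126365   0.         288.85372183]
 [  0.         493.01126365 205.40592838]
 [  0.           0.           1.        ]]
disc [([180.0, 236.0, 242.0, 288.0], 0.97), ([291.0, 212.0, 346.0, 266.0], 0.84), ([290.0, 163.0, 346.0, 203.0], 0.57)]
base [([279.0, 222.0, 356.0, 319.0], 0.68)]
head [([304.0, 216.0, 340.0, 297.0], 0.57)]
drum [([314.0, 215.0, 330.0, 245.0], 0.6)]
cap [([312.0, 214.0, 330.0, 234.0], 0.6)]
spindle [([310.0, 212.0, 334.0, 244.0], 0.58)]
snips [([403.0, 194.0, 445.0, 277.0], 0.81)]
offcut_a [([124.0, 236.0, 164.0, 266.0], 0.7), ([136.0, 201.0, 166.0, 235.0], 0.58)]
```

```bash
python3 -c "
import cv2,numpy as np
a=cv2.imread('pics/top1.png');b=cv2.imread('pics/scene1.png')
cv2.imwrite('pics/both.png',cv2.resize(np.vstack([a,b]),(560,840))[:, :])"
```

```text
(no output)
```

View pics/top1.png

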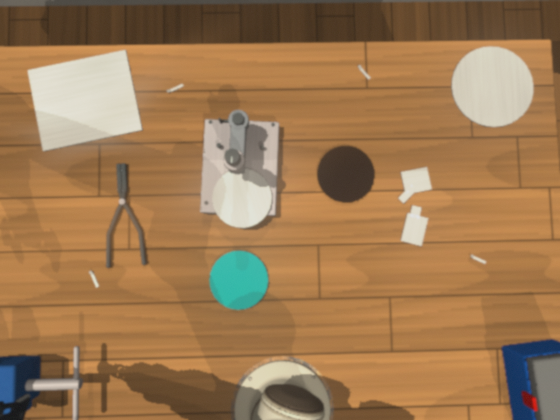

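View pics/scene1.png

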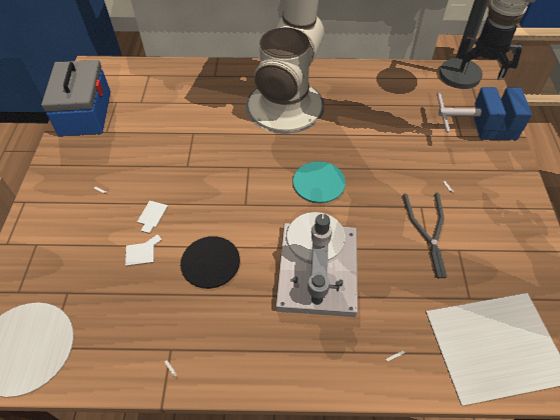

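The top picture shows the gauge with its column at (238,118), the cap at (232,158) and the disc at (242,198). Three other things are shaped like the disc: black (346,174), turquoise (239,280) and a larger pale round (492,86). The one meant is the aluminium disc lying on the gauge base. Next I'll measure poses.

```bash
cat > m.py <<'E'
from h import *
from scipy.optimize import least_squares
p=cam('top'); 
d=[x for x in bot.cut_out(p,'disc') if abs(x['box'][0]-214)<12 and abs(x['box'][1]-172)<15]
b=bot.cut_out(p,'base')[0]
vis=(b['region']|d[0]['region']) 
def cont(m): 
    c=max(cv2.findContours(m.astype(np.uint8),cv2.RETR_EXTERNAL,cv2.CHAIN_APPROX_NONE)[0],key=cv2.contourArea); return c[:,0].astype(float)
c=cont(d[0]['region']); X=np.array([onz(p,u,.038)[:2] for u in c])
f=least_squares(lambda v:np.hypot(*(X-v[:2]).T)-.075,X.mean(0),loss='soft_l1',f_scale=.001)
print('disc',f.x, 'res',np.median(abs(f.fun)))
c=cont(b['region']); B=np.array([onz(p,u,.03)[:2] for u in c],np.float32)
r=cv2.minAreaRect(B*1000); print('base rect',r)
for n in ('drum','cap','spindle','head'):
  for x in bot.search_frame(p,n)[:2]: print(n,x['box'],x['confidence'])
s=cam('scene')
im=cv2.cvtColor(p['frame'],cv2.COLOR_RGB2BGR)
a=cv2.resize(im[95:240,180:300],None,fx=4,fy=4,interpolation=cv2.INTER_CUBIC)
im=cv2.cvtColor(s['frame'],cv2.COLOR_RGB2BGR)
q=cv2.resize(im[195:330,265:370],None,fx=3,fy=3,interpolation=cv2.INTER_CUBIC)
o=np.zeros((580,800,3),np.uint8);o[:a.shape[0],:480]=a;o[:q.shape[0],482:482+q.shape[1]]=q
cv2.imwrite('pics/crop.png',o)
E
python3 m.py
```

```text
disc [0.52881116 0.08983177] res 0.0009907671128143447
base rect ((608.0345458984375, 41.342838287353516), (81.84893798828125, 237.03903198242188), 86.40482330322266)
drum [218.6, 110.7, 245.3, 175.9] 0.7
drum [222.9, 149.9, 242.8, 171.0] 0.65
cap [223.8, 148.0, 241.9, 168.6] 0.67
cap [226.0, 145.4, 245.4, 175.9] 0.34
spindle [227.8, 146.0, 244.9, 173.4] 0.95
head [220.3, 110.6, 248.3, 174.4] 0.97
```

View pics/crop.png

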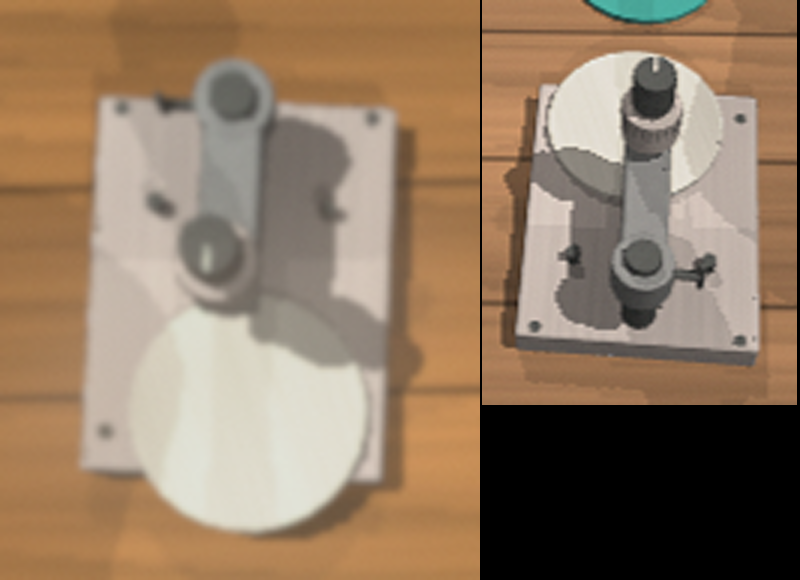

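```bash
cat > m2.py <<'E'
from h import *
from scipy.optimize import least_squares
p=cam('top'); s=cam('scene')
C=np.array([[100,96],[397,108],[381,479],[81,466]])/4.+[180,95]
L=np.array([[130,95],[130,-95],[-110,-95],[-110,95]])/1000.
W=np.array([onz(p,u,.03)[:2] for u in C])
def T(v,l): c,q=np.cos(v[2]),np.sin(v[2]); return v[:2]+l@np.array([[c,q],[-q,c]])
f=least_squares(lambda v:(T(v,L)-W).ravel(),[.6,.1,0]); v=f.x
print('base',v[:2],np.degrees(v[2]),'res mm',np.round(f.fun*1000,1))
# scene check of base corners
K=np.array([[540,85],[757,97],[757,350],[518,337]],float); K[:,0]-=482; K=K/3+[265,195]
Wl=np.array([onz(s,u,.03)[:2] for u in K]); 
g=least_squares(lambda v:(T(v,L[[3,2,1,0]][[1,0,3,2]][[0,1,2,3]])-Wl).ravel(),[.6,.1,0])
# order: top-left in scene = front,-y ; top-right = front,+y ; bottom-right back,+y ; bottom-left back,-y
L2=np.array([[-110,-95],[-110,95],[130,95],[130,-95]])/1000.
g=least_squares(lambda v:(T(v,L2)-Wl).ravel(),[.6,.1,0]); print('base scene',g.x[:2],np.degrees(g.x[2]),np.round(g.fun*1000,1))
a=np.array([208,243])/4+[180,95]; b=np.array([655-482,68])/3+[265,195]
o1,d1=ray(p,a);o2,d2=ray(s,b)
A=np.c_[d1,-d2]; t=np.linalg.lstsq(A,o2-o1,rcond=None)[0]
print('captop',o1+t[0]*d1,o2+t[1]*d2)
o=[-0.05+0,0]
dc=np.array([.5288,.0898]); c,q=np.cos(v[2]),np.sin(v[2]); e=dc-v[:2]; print('disc in base',[c*e[0]+q*e[1],-q*e[0]+c*e[1]])
E
python3 m2.py
```

```text
base [0.60041078 0.09410363] -3.5434721150684383 res mm [ 1.7  0.1  1.  -0.2 -1.1 -0.7 -1.6  0.8]
base scene [0.6025208 0.0973352] -3.1139607341242588 [-1.5 -0.9 -0.7 -0.1  2.3  2.7 -0.1 -1.7]
captop [0.59943413 0.09412878 0.21383967] [0.59936512 0.09636819 0.21405927]
disc in base [np.float64(-0.07120788034510442), np.float64(-0.008721366607030597)]
```

```bash
python3 -m inch '[[[-343,0,-391],[0,-0.209,0],40],[[-343,0,-391],[0,-0.209,0],40],[[-343,0,-391],[0,-0.209,0],40],[[-343,0,-391],[0,-0.209,0],40],[[-343,0,-391],[0,-0.209,0],40],[[-343,0,-391],[0,-0.209,0],40],[[-343,0,-391],[0,-0.209,0],40],[[-343,0,-391],[0,-0.209,0],40],[[-343,0,-391],[0,-0.209,0],40],[[-343,0,-391],[0,-0.209,0],40],[[-343,0,-391],[0,-0.209,0],40],[[-343,0,-391],[0,-0.209,0],40],[[-343,0,-391],[0,-0.209,0],40],[[-343,0,-391],[0,-0.209,0],40],[[-343,0,-391],[0,-0.209,0],40]]' 30
python3 - <<'E'
from h import *
o=bot.get_obs(); print(o['q'],o['qd'])
p=cam('wrist'); save(p,'w1.png'); print(p['origin'],p['orientation'])
E
```

```text
time: 2.9
ee_pos: [0.4315, 0.097, 0.2314]
tcp_rot: [-90.0, -0.0, 86.7]
wrist_force: [-0.4, -0.8, 0.2]
opening: 0.0395
[ 1.26681116e+01 -9.68545909e+00 -4.07715832e+00  9.55920468e+01
  7.12748605e-03  1.59453428e+01] [-0.01591402  0.0090546   0.0264499  -0.04468221 -0.05789808 -0.16030507]
[0.35874975 0.10209489 0.37475842] [ 1.63598363e+02 -3.36130472e-02  8.66657023e+01]
```

View pics/w1.png

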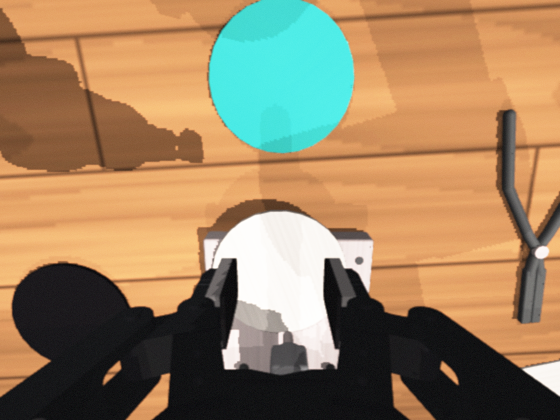

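```bash
cat > m3.py <<'E'
from h import *
from scipy.optimize import least_squares
p=cam('wrist')
for d in bot.cut_out(p,'disc')[:3]:
    c=max(cv2.findContours(d['region'].astype(np.uint8),0,1)[0],key=cv2.contourArea)[:,0].astype(float)
    X=np.array([onz(p,u,.038)[:2] for u in c]); X=X[X[:,0]<.55]
    if len(X)<20: continue
    f=least_squares(lambda v:np.hypot(*(X-v[:2]).T)-.075,X.mean(0),loss='soft_l1',f_scale=.001)
    print(d['box'],d['confidence'],f.x,np.median(abs(f.fun)))
for x0 in (.4315,.4205,.4425):
    X=[[x0,.097+y,z] for z in (.2314,.237,.243) for y in (-.02,.02)]
    print(x0,np.round(proj(p,X)).tolist())
for u in ((205,240),(373,240)): print('base front corner',onz(p,u,.03))
E
python3 m3.py
```

```text
[207.9, 1.9, 355.9, 152.6] 0.74 [0.33250968 0.10517878] 0.00615005677317737
[213.4, 212.2, 344.3, 330.8] 0.73 [0.52892954 0.09127191] 0.0008187917261529426
[12.3, 265.2, 131.2, 360.2] 0.57 [ 0.57657505 -0.1506598 ] 0.000949658547591957
0.4315 [[237.0, 278.0], [320.0, 273.0], [235.0, 283.0], [322.0, 279.0], [233.0, 290.0], [323.0, 285.0]]
0.4205 [[234.0, 256.0], [320.0, 252.0], [233.0, 261.0], [321.0, 257.0], [231.0, 267.0], [323.0, 262.0]]
0.4425 [[239.0, 298.0], [321.0, 294.0], [237.0, 304.0], [322.0, 300.0], [236.0, 311.0], [324.0, 307.0]]
base front corner [0.48580369 0.01126957 0.03      ]
base front corner [0.49667821 0.19738321 0.03      ]
```

```bash
python3 -m inch '[[[0,50,0],[0,0,0],40],[[0,100,0],[0,0,0],40],[[0,150,0],[0,0,0],40],[[0,185,0],[0,0,0],40],[[0,202,0],[0,0,0],40],[[0,202,0],[0,0,0],40],[[0,202,-4],[0,0,0],40],[[0,202,-8],[0,0,0],40],[[0,202,-12],[0,0,0],40],[[0,202,-16],[0.0,0,0],40],[[0.5,202,-20],[0,0,0],40],[[1,202,-24],[0,0,0],40],[[1,202,-24],[0,0,0],40]]'
python3 - <<'E'
from h import *
p=cam('wrist'); save(p,'w2.png'); print(bot.get_obs()['wrist_force'])
E
```

```text
time: 4.35
ee_pos: [0.4561, 0.0964, 0.0294]
tcp_rot: [-90.0, -0.0, 86.7]
wrist_force: [-1.0, 0.3, -0.0]
opening: 0.0399
[ 0.10389376 -0.26695878  0.28502664]
```

View pics/w2.png

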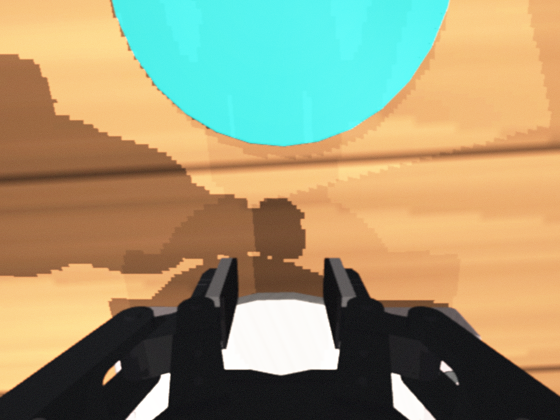

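```bash
python3 -m inch '[[[1,0,-6],[0,0,0],40],[[2,0,-13],[0,0,0],40],[[3,0,-20],[0,0,0],40],[[3.5,0,-27],[0,0,0],40],[[4.5,0,-34],[0,0,0],40],[[5.5,0,-41],[0,0,0],40],[[6.5,0,-48],[0,0,0],40],[[7.5,0,-53],[0,0,0],40],[[7.5,0,-55],[0,0,0],40],[[7.5,0,-55],[0,0,0],40]]'
cat > m4.py <<'E'
import sys
from h import *
from scipy.optimize import least_squares
t=cam('top'); s=cam('scene'); save(s,sys.argv[1]+'s.png'); save(t,sys.argv[1]+'t.png')
w=cam('wrist'); save(w,sys.argv[1]+'w.png')
for n,p in (('top',t),('scene',s)):
    for d in bot.cut_out(p,'disc'):
        c=max(cv2.findContours(d['region'].astype(np.uint8),0,1)[0],key=cv2.contourArea)[:,0].astype(float)
        X=np.array([onz(p,u,.038)[:2] for u in c])
        f=least_squares(lambda v:np.hypot(*(X-v[:2]).T)-.075,X.mean(0),loss='soft_l1',f_scale=.001)
        print(n,np.round(d['box']),round(d['confidence'],2),f.x.round(4),np.median(abs(f.fun)).round(4))
o=[]
for im,(a,b,c,d) in ((t['frame'],(95,235,180,300)),(s['frame'],(180,330,265,385))):
    o.append(cv2.resize(im[a:b,c:d],(400,450),interpolation=cv2.INTER_CUBIC))
cv2.imwrite('pics/'+sys.argv[1]+'c.png',cv2.cvtColor(np.hstack(o),cv2.COLOR_RGB2BGR))
E
python3 m4.py a
```

```text
time: 5.4
ee_pos: [0.5118, 0.1008, 0.0294]
tcp_rot: [-90.0, -0.0, 86.7]
wrist_force: [-0.1, 0.1, 0.4]
opening: 0.0401
top [316. 144. 374. 202.] 0.91 [ 0.5865 -0.172 ] 0.0032
top [243. 143. 270. 200.] 0.78 [ 0.6103 -0.0073] 0.0159
top [104. 165. 148. 267.] 0.43 [0.4681 0.3741] 0.029
scene [292. 233. 349. 286.] 0.87 [0.5919 0.0037] 0.013
scene [180. 238. 242. 287.] 0.81 [ 0.6087 -0.171 ] 0.0031
scene [294. 165. 345. 198.] 0.65 [ 0.3479 -0.0097] 0.0104
scene [125. 233. 162. 267.] 0.29 [ 0.6118 -0.2923] 0.017
```

View pics/ac.png

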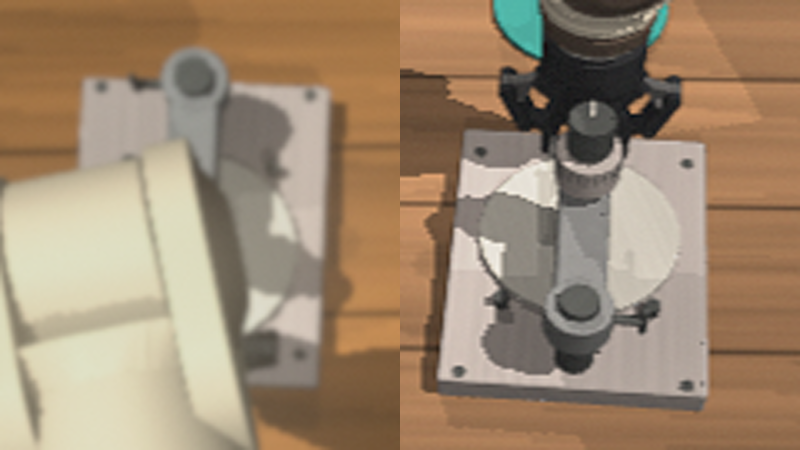

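The disc has slid almost to the pins: its far edge is near both of them in the scene view. I'll finish in small steps and watch the force.

```bash
python3 -m inch '[[[0,0,-1.5],[0,0,0],40],[[0,0,-3],[0,0,0],40],[[0,0,-4],[0,0,0],40],[[0,0,-4],[0,0,0],40]]'; python3 -m inch '[[[0,0,-1],[0,0,0],40],[[0,0,-1],[0,0,0],40]]';python3 -m inch '[[[0,0,-1],[0,0,0],40],[[0,0,-1],[0,0,0],40]]'
```

```text
time: 6.05
ee_pos: [0.5154, 0.1006, 0.0295]
tcp_rot: [-90.0, -0.0, 86.7]
wrist_force: [-1.7, 0.1, 0.5]
opening: 0.0402
time: 6.25
ee_pos: [0.5165, 0.1005, 0.0295]
tcp_rot: [-90.0, -0.0, 86.7]
wrist_force: [-2.3, 0.2, 0.5]
opening: 0.04
time: 6.45
ee_pos: [0.5176, 0.1004, 0.0295]
tcp_rot: [-90.0, -0.0, 86.7]
wrist_force: [-1.5, 0.1, 0.3]
opening: 0.0403
```

```bash
python3 -m inch '[[[0,0,-1],[0,0,0],40],[[0,0,-1],[0,0,0],40]]'; python3 -m inch '[[[0,0,-1],[0,0,0],40],[[0,0,-1],[0,0,0],40]]';python3 - <<'E'
from h import *
p=cam('scene');s=p
o=cv2.resize(s['frame'][215:320,270:365],None,fx=6,fy=6,interpolation=cv2.INTER_CUBIC)[:600]
cv2.imwrite('pics/b.png',cv2.cvtColor(o,cv2.COLOR_RGB2BGR))
E
```

```text
time: 6.65
ee_pos: [0.5183, 0.1004, 0.0294]
tcp_rot: [-90.0, -0.0, 86.7]
wrist_force: [-5.7, 1.6, 2.0]
opening: 0.0405
time: 6.85
ee_pos: [0.5185, 0.1004, 0.0294]
tcp_rot: [-89.9, -0.0, 86.7]
wrist_force: [-7.0, -0.2, 4.7]
opening: 0.04
```

```bash
python3 -m inch '[[[0,0,-1],[0,0,0],40],[[0,0,-1.5],[0,0,0],40],[[0,0,-1.5],[0,0,0],40]]'
python3 - <<'E'
from h import *
p=cam('scene');s=p
o=cv2.resize(s['frame'][215:320,270:365],None,fx=6,fy=6,interpolation=cv2.INTER_CUBIC)[:600]
cv2.imwrite('pics/b.png',cv2.cvtColor(o,cv2.COLOR_RGB2BGR))
E
```

```text
time: 7.2
ee_pos: [0.5186, 0.1004, 0.0293]
tcp_rot: [-89.7, -0.0, 86.7]
wrist_force: [-11.5, 0.5, 6.0]
opening: 0.0401
```

View pics/b.png

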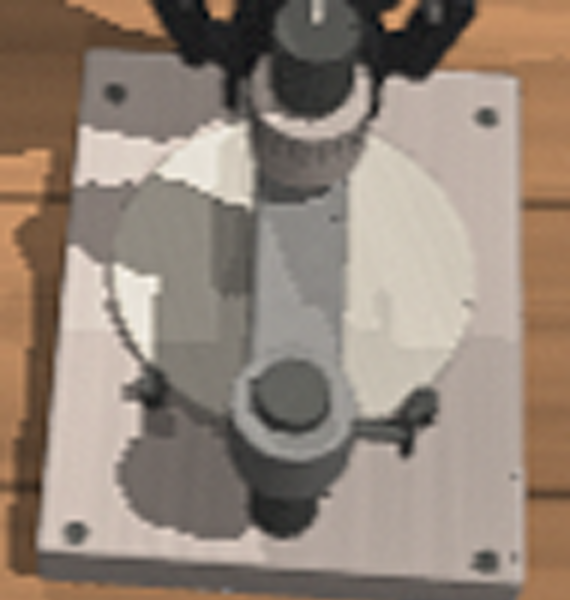

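The disc rests against both pins, at (150,385) and (410,415) in the crop, and a steady 11 N push confirms it. I'll back off, rise and go above the cap.

```bash
python3 -m inch '[[[0,0,10],[0,0,0],40],[[0,0,40],[0,0,0],40],[[0,-20,40],[0,0,0],40],[[0,-70,40],[0,0,0],60],[[0,-120,40],[0,0,0],60],[[0,-170,40],[0,0,0],60],[[0,-220,40],[0,0,0],60],[[0,-232,40],[0,0,0],60],[[0,-232,40],[0,0,0],60],[[0,-232,0],[0,0,0],60],[[0,-232,-40],[0,0,0],60],[[0,-232,-83],[0,0,0],60],[[0,-232,-83],[0,0,0],60],[[0,-232,-83],[0,0,0],60],[[0,-232,-83],[0,0,0],60]]'
cat > m5.py <<'E'
import sys
from h import *
p=cam('wrist'); save(p,sys.argv[1]+'.png')
o=bot.get_obs(); print(o['ee_pos'],o['tcp_rot'],o['q'],o['wrist_force'],o['torque'])
for n in('cap','drum'):
    for d in bot.search_frame(p,n)[:3]: print(n,d['box'],d['confidence'])
for z in (.2138,.194): print(proj(p,[[.601,.0955,z]]), proj(p,[[o['ee_pos'][0],o['ee_pos'][1],z]]))
E
python3 m5.py w4
```

```text
time: 8.75
ee_pos: [0.6016, 0.0955, 0.2603]
tcp_rot: [-89.7, -0.0, 86.7]
wrist_force: [-0.3, 0.2, 0.5]
opening: 0.0602
[0.60152165 0.0956245  0.26120311] [-8.97544482e+01 -2.35572883e-02  8.67447633e+01] [8.99762602e+00 1.45815173e+01 2.43874826e+01 1.00040924e+02
 7.51329092e-02 1.22526581e+01] [-0.00287346 -0.02059552  0.24607652] [ 0.02235659 -0.02556664  0.01647184]
cap [253.9, 202.4, 307.0, 259.1] 0.87
drum [250.1, 180.2, 315.8, 260.4] 0.73
[[278.51184465 239.69037309]] [[278.76576264 240.47916098]]
[[278.6432883  229.24528915]] [[278.87534038 229.97311065]]
```

View pics/w4.png

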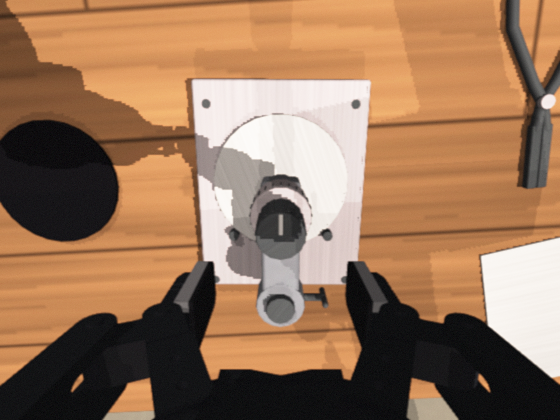

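```bash
python3 - <<'E'
from h import *
p=cam('wrist')
a=np.linspace(0,6.28,90)
for z in (.209,.2138,.218):
  P=np.vstack([proj(p,np.c_[.601+.016*np.cos(a),.0955+.016*np.sin(a),0*a+zz]) for zz in (z,z-.038)])
  T=P[:90]; print(z,'top',T.min(0),T.max(0),'all',P.min(0),P.max(0))
f=p['frame']; c=cv2.resize(f[170:280,215:345],None,fx=6,fy=5.4,interpolation=cv2.INTER_CUBIC)
cv2.imwrite('pics/w5.png',cv2.cvtColor(c,cv2.COLOR_RGB2BGR))
E
```

```text
0.209 top [252.91314584 211.37403373] [303.74113234 259.23983803] all [252.91314584 197.08405355] [303.74113234 259.23983803]
0.2138 top [252.30523545 213.55050891] [304.28094934 262.38039187] all [252.30523545 198.64549458] [304.28094934 262.38039187]
0.218 top [251.7503473  215.53902578] [304.77369879 265.24443075] all [251.7503473  200.06260902] [304.77369879 265.24443075]
```

View pics/w5.png

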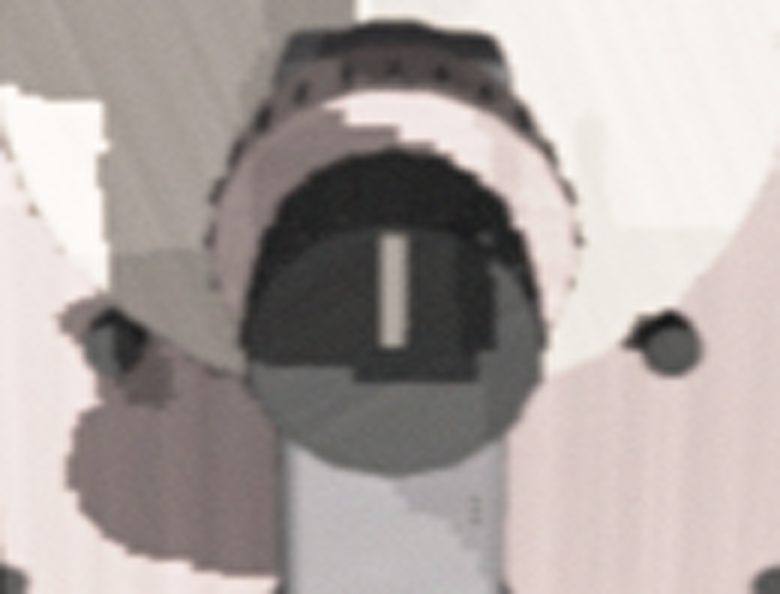

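Cap top is at about (281,235) in the wrist picture, so its axis is near (0.6007, 0.097) and its top near z 0.208–0.213. The ratchet cap is the dark knob; the bright sleeve below it is the drum. I'll descend onto the cap and close.

```bash
python3 -m inch '[[[1.5,30,1],[-0.004,0,0],60],[[1.5,60,1],[-0.004,0,0],60],[[1.5,75,1],[-0.004,0,0],60],[[1.5,84,1],[-0.004,0,0],60],[[1.5,84,1],[-0.004,0,0],60],[[1.5,84,1],[-0.004,0,0],60]]'
python3 -m inch '[[[0,0,0],[0,0,0],40],[[0,0,0],[0,0,0],36],[[0,0,0],[0,0,0],33],[[0,0,0],[0,0,0],30],[[0,0,0],[0,0,0],28],[[0,0,0],[0,0,0],25],[[0,0,0],[0,0,0],25],[[0,0,0],[0,0,0],25]]' 40
cat > st.py <<'E'
from h import *
o=bot.get_obs(); print('t',o['time'],'pos',o['ee_pos'].round(4),'rot',o['tcp_rot'].round(2),'F',o['wrist_force'].round(2),'T',o['torque'].round(3),'q6',o['q'][5].round(1))
E
python3 st.py
python3 - <<'E'
from h import *
s=cam('scene'); o=cv2.resize(s['frame'][190:300,270:370],None,fx=5,fy=5,interpolation=cv2.INTER_CUBIC)
cv2.imwrite('pics/g.png',cv2.cvtColor(o,cv2.COLOR_RGB2BGR))
E
```

```text
time: 9.55
ee_pos: [0.6008, 0.0974, 0.1794]
tcp_rot: [-90.2, -0.1, 86.8]
wrist_force: [0.4, 0.6, 0.5]
opening: 0.0597
time: 10.35
ee_pos: [0.6012, 0.0959, 0.181]
tcp_rot: [-90.3, 0.1, 86.7]
wrist_force: [-1.8, -7.6, 7.1]
opening: 0.031
t 10.35 pos [0.6012 0.0959 0.181 ] rot [-9.029e+01  7.000e-02  8.669e+01] F [-1.79 -7.65  7.1 ] T [-1.561  0.313  0.054] q6 12.4
```

View pics/g.png

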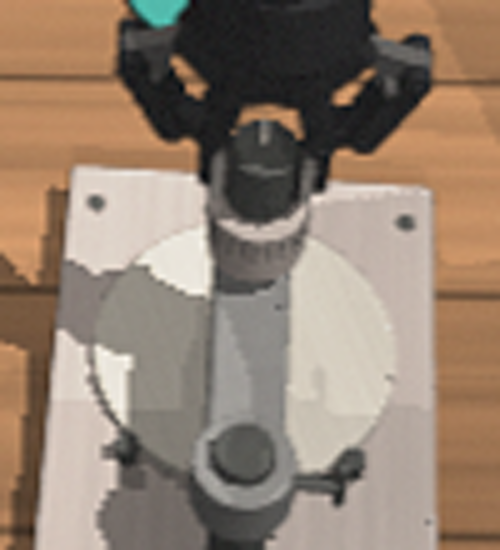

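```bash
python3 -m inch '[[[0,-0.5,0],[0,0,0],25],[[0,-0.5,0],[0,0,0],25],[[0,-0.5,0],[0,0,0],25]]'; python3 st.py
```

```text
time: 10.7
ee_pos: [0.6011, 0.0957, 0.1812]
tcp_rot: [-90.3, 0.1, 86.7]
wrist_force: [0.1, -1.9, -3.0]
opening: 0.0309
t 10.7 pos [0.6011 0.0957 0.1812] rot [-90.26   0.1   86.68] F [ 0.1  -1.94 -3.04] T [-0.408 -0.021 -0.03 ] q6 12.4
```

```bash
python3 -m inch '[[[0,0.4,0],[0,0.1,0],25],[[0,0.8,0],[0,0.2,0],25],[[0,1.2,0],[0,0.3,0],25],[[0,1.2,0],[0,0.3,0],25]]'; python3 st.py
```

```text
time: 11.1
ee_pos: [0.6011, 0.0956, 0.18]
tcp_rot: [-90.3, 0.0, 69.4]
wrist_force: [-0.1, -2.3, -2.2]
opening: 0.031
t 11.1 pos [0.6011 0.0956 0.18  ] rot [-9.028e+01  4.000e-02  6.940e+01] F [-0.07 -2.33 -2.2 ] T [-0.375  0.079 -0.118] q6 29.7
```

```bash
python3 -m inch '[[[0,0.3,0],[0,0.08,0],25],[[0,0.6,0],[0,0.15,0],25],[[0,0.6,0],[0,0.15,0],25]]' >/dev/null; python3 st.py;  python3 -m inch '[[[0,0.3,0],[0,0.08,0],25],[[0,0.6,0],[0,0.15,0],25],[[0,0.6,0],[0,0.15,0],25]]' >/dev/null; python3 st.py
```

```text
t 11.4 pos [0.6011 0.0956 0.1793] rot [-9.028e+01  1.000e-02  6.090e+01] F [-0.29 -2.1  -2.07] T [-0.443  0.089 -0.139] q6 38.2
t 11.7 pos [0.6011 0.0955 0.1788] rot [-9.028e+01 -2.000e-02  5.244e+01] F [-0.26 -1.48 -2.24] T [-0.445  0.121 -0.119] q6 46.7
```

```bash
for i in 1; do python3 -m inch '[[[0,0.3,0],[0,0.08,0],25],[[0,0.6,0],[0,0.15,0],25],[[0,0.6,0],[0,0.15,0],25]]' >/dev/null; python3 st.py; python3 -m inch '[[[0,0.3,0],[0,0.08,0],25],[[0,0.6,0],[0,0.15,0],25],[[0,0.6,0],[0,0.15,0],25]]' >/dev/null; python3 st.py; done
```

```text
t 12.0 pos [0.601  0.0955 0.1782] rot [-9.028e+01 -6.000e-02  4.402e+01] F [-0.48 -2.85 -3.24] T [-0.468  0.113 -0.137] q6 55.1
t 12.3 pos [0.6011 0.0955 0.1776] rot [-90.27  -0.1   35.62] F [-0.04 -2.26 -2.54] T [-0.448  0.232 -0.117] q6 63.5
```

```bash
python3 -m inch '[[[0,0.3,0],[0,0.08,0],25],[[0,0.6,0],[0,0.15,0],25],[[0,0.6,0],[0,0.15,0],25]]' >/dev/null; python3 st.py; python3 -m inch '[[[0,0.3,0],[0,0.08,0],25],[[0,0.6,0],[0,0.15,0],25],[[0,0.6,0],[0,0.15,0],25]]' >/dev/null; python3 st.py
```

```text
t 12.6 pos [0.601  0.0954 0.177 ] rot [-90.25  -0.12  27.23] F [-0.91 -2.14 -1.91] T [-0.49   0.195 -0.101] q6 71.9
t 12.9 pos [0.6009 0.0954 0.1764] rot [-90.23  -0.15  18.85] F [-1.01 -2.4  -1.38] T [-0.493  0.257 -0.1  ] q6 80.3
```

```bash
python3 -m inch '[[[0,0.3,0],[0,0.08,0],25],[[0,0.6,0],[0,0.15,0],25],[[0,0.6,0],[0,0.15,0],25]]' >/dev/null; python3 st.py; python3 -m inch '[[[0,0.3,0],[0,0.08,0],25],[[0,0.6,0],[0,0.15,0],25],[[0,0.6,0],[0,0.15,0],25]]' >/dev/null; python3 st.py
```

```text
t 13.2 pos [0.6009 0.0954 0.1758] rot [-90.21  -0.18  10.47] F [-1.03 -2.12 -2.43] T [-0.45   0.21  -0.126] q6 88.6
t 13.5 pos [0.6009 0.0954 0.1752] rot [-90.18  -0.2    2.09] F [-0.8  -3.41 -2.16] T [-0.468  0.291 -0.105] q6 97.0
```

```bash
python3 -m inch '[[[0,0.3,0],[0,0.08,0],25],[[0,0.6,0],[0,0.15,0],25],[[0,0.6,0],[0,0.15,0],25]]' >/dev/null; python3 st.py; python3 -m inch '[[[0,0.3,0],[0,0.08,0],25],[[0,0.6,0],[0,0.15,0],25],[[0,0.6,0],[0,0.15,0],25]]' >/dev/null; python3 st.py
```

```text
t 13.8 pos [0.6008 0.0954 0.1747] rot [-90.14  -0.23  -6.28] F [-1.36 -2.12 -1.68] T [-0.402  0.335 -0.083] q6 105.4
t 14.1 pos [0.6008 0.0954 0.1742] rot [-90.11  -0.24 -14.65] F [-2.6  -2.57 -1.51] T [-0.448  0.399 -0.03 ] q6 113.8
```

```bash
python3 st.py; python3 - <<'E'
from h import *
s=cam('scene'); o=cv2.resize(s['frame'][190:300,270:370],None,fx=5,fy=5,interpolation=cv2.INTER_CUBIC)
w=cam('wrist'); save(w,'w6.png'); w=cv2.resize(w['frame'][200:400,160:400],None,fx=1.25,fy=1.25)
c=np.zeros((550,800,3),np.uint8); c[:,:500]=o; c[:250,500:]=w
cv2.imwrite('pics/g2.png',cv2.cvtColor(c,cv2.COLOR_RGB2BGR)); 
E
python3 st.py
```

```text
t 14.1 pos [0.6008 0.0954 0.1742] rot [-90.11  -0.24 -14.65] F [-2.6  -2.57 -1.51] T [-0.448  0.399 -0.03 ] q6 113.8
t 14.2 pos [0.6008 0.0954 0.1742] rot [-90.11  -0.24 -14.59] F [-0.99 -2.07 -1.76] T [-0.433  0.397  0.036] q6 113.7
```

View pics/g2.png

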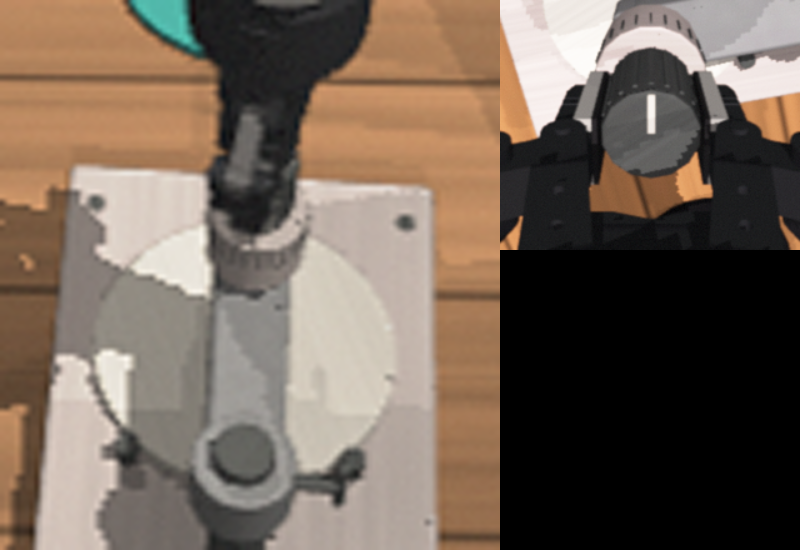

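```bash
cat > st.py <<'E'
from h import *
o=bot.get_obs(); print('t',o['time'],'z',o['ee_pos'][2].round(4),'yaw',o['tcp_rot'][2].round(2),'F',o['wrist_force'].round(2),'T',o['torque'].round(3),'q6',o['q'][5].round(1),'e',o['joint_efforts'][[0,4,5]].round(3))
E
python3 -m inch '[[[0,0.15,0],[0,0.04,0],25],[[0,0.3,0],[0,0.08,0],25]]' >/dev/null; python3 st.py; python3 -m inch '[[[0,0.15,0],[0,0.04,0],25],[[0,0.3,0],[0,0.08,0],25]]' >/dev/null; python3 st.py
```

```text
t 14.4 z 0.174 yaw -19.0 F [-1.49 -2.61  0.3 ] T [-0.473  0.447  0.175] q6 118.1 e [ 1.015  0.529 -0.566]
t 14.6 z 0.174 yaw -23.42 F [-2.3  -2.01  0.68] T [-0.474  0.547  0.175] q6 122.5 e [ 1.034  0.524 -0.494]
```

Torque has levelled off at +0.175 N m (0.20 less the initial offset) and the sinking has stopped. One short step without any descent will confirm that it slips.

```bash
python3 -m inch '[[[0,0,0],[0,0.04,0],25],[[0,0,0],[0,0.08,0],25]]' >/dev/null; python3 st.py
```

```text
t 14.8 z 0.174 yaw -27.84 F [-1.04 -1.96 -2.34] T [-0.485  0.376  0.183] q6 127.0 e [ 1.055  0.531 -0.492]
```

```bash
python3 -m inch '[[[0,0,0],[0,0.04,0],25],[[0,0,0],[0,0.07,0],25]]' >/dev/null; python3 st.py
```

```text
t 15.0 z 0.174 yaw -31.73 F [-2.04 -2.01 -1.22] T [-0.448  0.398  0.144] q6 130.9 e [ 1.058  0.528 -0.194]
```

No sinking and the upward pull did not grow, so the clutch is slipping, by roughly 17–25° so far. I'll let go and retreat.

```bash
python3 -m inch '[[[0,0,0],[0,0,0],36],[[0,0,0],[0,0,0],45],[[0,0,0],[0,0,0],60],[[0,0,0],[0,0,0],60],[[0,0,0],[0,0,0],60],[[0,-20,0],[0,0,0],60],[[0,-60,0],[0,0,0],60],[[0,-100,0],[0,0,0],60],[[0,-100,0],[0,0,0],60]]'
python3 -m inch '[[[80,-10,80],[0,0,0],60],[[80,-10,80],[0,0,0],60],[[80,-10,80],[0,0,0],60],[[80,-10,80],[0,0,0],60]]' >/dev/null; python3 st.py; python3 -c "from h import *; print(bot.get_obs()['ee_pos'])"
```

```text
time: 15.9
ee_pos: [0.6014, 0.0959, 0.2802]
tcp_rot: [-89.7, -0.6, -31.7]
wrist_force: [1.5, 0.4, 0.0]
opening: 0.0601
t 16.3 z 0.2861 yaw -31.69 F [ 0.25 -0.19 -2.1 ] T [-0.002 -0.001 -0.012] q6 131.5 e [ 0.105 -0.006  0.038]
[0.71494125 0.12286168 0.28610724]
```

```bash
python3 -m inch '[[[-282,0,-57],[0,0,0],60],[[-282,0,-57],[0,0,0],60],[[-282,0,-57],[0,0,0],60],[[-282,0,-57],[0,0,0],60],[[-282,0,-57],[0,0,0],60],[[-282,0,-57],[0,0,0],60],[[-282,0,-57],[0,0,0],60],[[-282,0,-57],[0,0,0],60],[[-282,0,-57],[0,0,0],60]]'
python3 m4.py z
```

```text
time: 17.2
ee_pos: [0.4454, 0.2222, 0.2838]
tcp_rot: [-89.8, -0.5, -31.7]
wrist_force: [-0.0, 0.7, -0.4]
opening: 0.06
top [318. 149. 376. 203.] 0.83 [ 0.5867 -0.171 ] 0.0036
top [219. 111. 247. 174.] 0.73 [0.6733 0.0541] 0.0189
top [207. 246. 270. 310.] 0.6 [0.3264 0.1012] 0.0031
top [210. 142. 269. 202.] 0.59 [0.5996 0.0944] 0.0018
scene [291. 163. 346. 199.] 0.88 [0.3507 0.1002] 0.0031
scene [309. 215. 332. 247.] 0.63 [0.5129 0.0482] 0.0083
scene [290. 234. 349. 288.] 0.58 [0.5956 0.0043] 0.0141
scene [182. 236. 239. 286.] 0.57 [ 0.6106 -0.1716] 0.003
```

View pics/zc.png

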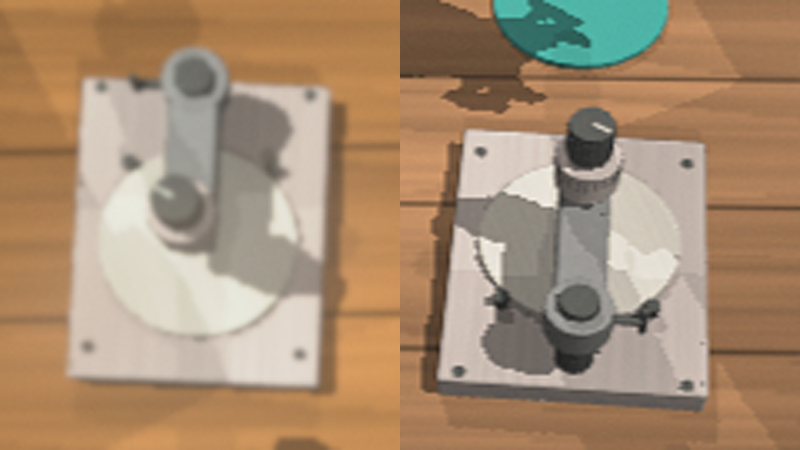

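```bash
python3 -c "from workcell import bot; print(bot.job_done())"
```

```text
the job is handed in; nothing more can be done
None
```

The disc is against both stop pins and clamped by the spindle. The cap was let go after its clutch slipped, and the job is handed in at about 17 s of the 72 s allowed.

- **Disc:** I pushed its rim with the two fingers until it stopped against both pins, under a steady 11 N. In the last pictures the disc sits at the pins, and its measured centre is within about 1 mm of where I measured home.
- **Cap:** I gripped only the cap and turned it clockwise, following it down at 4 mm per radian. The sinking stopped after about 7.2 mm. The turning torque then held at 0.14–0.18 N m by a sensor that read about 0.03 low, which fits the 0.20 N m slip value.
- **Slip:** By my estimate the cap slipped about 13–25° before I stopped, against the 45° limit. I could not pin down the exact start, because torque readings taken while the tool paused were not usable.
- **Vertical force:** While turning, the wrist read between about -3 and +0.7 N, so there was almost no downward push. There was a brief 7 N push as the fingers closed on the cap, which I relieved before turning.
- **Other things:** I did not touch the snips, the offcuts or the look-alike discs, but I did not check their positions again at the end.

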